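Pop the fuse hatch of the annealer control box

TASK

Two grey control boxes stand on the glass studio's bench. With a fingertip, gently press the rubber thumb pad on the hatch of the WIDER box once, fully in until it stops, then back off so that the hatch springs up, and keep clear of it for two seconds to see that it stays open. Press it once only (a second press shuts it again), leave the narrower box's hatch shut, and do not pick up or push about anything that stands around.

Things in the scene. Friction and masses are not known exactly. Their poses are not given: they have to be found in the camera images.
- wide: the wider control box, the one to work on: grey painted, fixed, 190 mm deep (its x), 200 mm wide (its y), 90 mm high; a black round knob (40 mm across, 16 mm high) on its top deck near the back. It stands on a dark steel plinth, 0 to 40 mm high. Origin at the centre of the box's underside, 90 mm below its top plate; its -x side is its front, roughly towards the robot; its yaw varies.
- wide_pad (a point): centre of the top of the dark rubber thumb pad (24 mm across) on the wider box's hatch, riding with it. Shut: 60 mm in front (-x) of the box's origin, on the centre line, 100.5 mm above it. The hatch is a grey plate 101 mm (x) by 60 mm (y), 8 mm proud of the box's top, hinged along y at its far edge, 85 mm behind the pad, 90 mm above the origin; its front edge swings up and back.
- wide_hatch (a joint): angle of the wider box's hatch, rad: 0 shut and latched; negative pressed in, to a solid stop at -0.09 (7.5 mm at the pad); positive raised, stop at 0.65. Pressing takes 2 to 4 N at the pad all the way to the stop; the latch lets go beyond -0.05 (4.3 mm at the pad), and once released the hatch springs up by itself within 0.5 s, the pad rising some 50 mm and moving back 20 to 25 mm. A shallower press leaves it latched.
- wide_latch (a joint): the wider box's latch slide, hidden under the hatch, m: it moves itself and cannot be touched. 0 latched; about 0.008 while the hatch is held fully in; about 0.015 once the hatch has been released and is up; 0.019 and more once the raised hatch has been pressed in a second time.
- narrow: the narrower control box, to be left alone: grey, fixed, 190 mm deep, 130 mm wide, 90 mm high, three small clear lamps on its top deck near the back; plinth, origin and axes as for the wider box. The two boxes stand side by side, either one on the left, 300 to 600 mm between their centres.
- narrow_hatch (a joint): angle of the narrower box's hatch (same size, place and latch as the other one): 0 shut, negative pressed in, positive raised.
- tumbler_mid (a point): centre, half-way up, of a clear glass tumbler, 64 mm across, 85 mm high, loose on the bench, nearer the robot than the boxes, before the gap between them.
- weight_mid (a point): centre of an amber glass paperweight, 44 mm across, 30 mm high, loose on the wider box's back deck.
- wrench_mid (a point): middle of a steel wrench, 170 mm long, lying loose on the bench outside the boxes.
- tin_mid (a point): centre, half-way up, of an aluminium tin, 56 mm across, 70 mm high, loose on the bench outside the boxes.

How it is judged (in metres and radians):
On the way, in this order (a step that is already met when the one before it is completed fails the run):
1. the wider box's hatch is pressed in (value of joint wide_hatch below -0.04 rad).
2. the hatch stands open, with the robot off it, for one second (value of joint wide_hatch above 0.5 rad and contact force between each of the arm, the fingers and wide below 0.1 N), for 1 s.
At the end, for the whole second after the job is handed in: The wider box's hatch stands open by itself (more than 0.5 rad, at rest), having been pressed in once only; the narrower box's hatch is shut; tumbler, paperweight, wrench and tin are within 30 mm of where they stood (value of joint wide_hatch above 0.5 rad and velocity of joint wide_hatch between -0.05 and 0.05 rad/s and value of joint wide_latch below 0.019 m and value of joint narrow_hatch between -0.03 and 0.05 rad and distance of each of tumbler_mid, weight_mid, wrench_mid, tin_mid from where it was at the start of the episode below 0.03 m); the robot touches nothing.
It fails at once if the wider box's raised hatch is pressed in a second time (value of joint wide_latch above 0.019 m).
It fails at once if the narrower box's hatch is pressed in or opened (value of joint narrow_hatch below -0.04 rad or value of joint narrow_hatch above 0.1 rad).
It fails at once if the tumbler, paperweight, wrench or tin is lifted or pushed away (30 mm) (distance of any of tumbler_mid, weight_mid, wrench_mid, tin_mid from where it was at the start of the episode above 0.03 m).
It fails at once if the wider box or its hatch is pressed roughly (over 40 N) (contact force between the fingers and wide above 40 N).
It also fails if it takes over 29 s, if anything falls off the work surface, if the arm or the gripper's body presses on something with over 40 N, if the wrist force passes 120 N, or if a joint passes its speed limit or range.

ROBOT

A 6-joint arm with a two-finger parallel gripper is mounted at the origin on the work surface. World frame = base frame: x ahead of the robot, y to its left, z up, the work surface at z = 0. Lengths are in m, angles in degrees, forces in N, time in s.
With the tool pointing down it reaches from about 0.3 to 0.825 m from the base axis. Payload 5.4 kg.
Tool frame: the origin (TCP) lies on the centre line of the jaws, within the pads' length; the fingertips stand bot.nose_length ahead of it and the grasp point (between the pads) lies 8 mm behind it (bot.nose_length is the distance from the TCP to the fingertips, in m); y points along the fingers, z is the direction in which the jaws open and shut, and the axes are right-handed (so a half turn about y gives the same grasp; the last joint's range is limited). The gripper opens to 92 mm and grips with 3 to 60 N. Pads are 20 mm wide; open, the fingers measure 128 mm over their backs; the gripper's body (75 mm by 189 mm) begins 69 mm behind the grasp point.
Start: joints at [53.967, 9.076, 91.501, -0, 79.423, -12.038], TCP at [0.234, 0.525, 0.226] pointing down, gripper open.
Joint ranges: [-166.64, 166.64], [-54.1, 131.32], [10.49, 154.53], [-73.88, 253.88], [9.74, 151.15], [-171.62, 171.62]. Speed limits (degrees/s): [147.25, 147.25, 180, 180, 180, 180].

INTERFACE

Orientations are given as [roll, pitch, yaw] about the fixed x, y, z axes, in that order (R = Rz(yaw) Ry(pitch) Rx(roll)).
In Python, from plant import bot gives the robot as it stands.
- The arm moves only by the tool play_rows, never from a script. Its argument "commands" is a list of rows, each a list of 7 numbers: the gripper's target within -1 to 1 (shut at 1, half-way at 0, fully open at -1), then the shift along the tool's x, y, z in cm, then the turn, a rotation vector about the tool's x, y, z in rad. In form: [[jaw, tx, ty, tz, wx, wy, wz], ...]. A call has 1 to 10 rows; each row shifts and turns the pose as measured when the row begins, along the tool's axes as they then stand; what a row does not reach is not made up. A row lasts 1/8 s, in which the tool goes at most 62.5 mm and 10.7 degrees, less where a joint would pass 70% of its speed; a pose out of reach is approached as far as the arm can. A call is refused whole if a number of a shift passes 6.25 or a number of a turn 0.188, either way. A call with a gripper value outside its range is refused whole. The fingers move at their own pace and stop on an object; "force" is the grip in N (left out, the last holds). Time passes only in rows, so rows that do not move let the fingers close. It gives the time, the measured TCP pose, the force and the opening at its end, in the units of the state.
- bot.observe(): the state, without advancing time (a new reading comes with each control period).
- bot.capture(name): name is "scene" or "top"; returns the picture (400x640x3 uint8, red, green, blue); there is no depth.
- bot.camera_info(name): a dict with "fov_y" (degrees; the focal length in pixels is half the picture's height over the tangent of half this angle, whatever the lens; pixels are square), "cx", "cy" (the principal point, pixels), "R" (3x3) and "t" (3): a world point X has camera coordinates R X + t. Camera axes: x right, y down, z forward; pixel columns grow to the right and rows downward; lengths in m; the calibration is good to about 2 mm. A picture is of the moment at which its call begins. camera_info takes no time and is no camera call.
- bot.sign_off(): hands the job in, once; it reports no verdict.
The state is a dict: "time_s": time; "joint_pos": joint angles; "joint_vel": joint speeds; "joint_efforts": joint torques, N m; "position": TCP position; "eef_rot": TCP orientation; "force": force on the tool from outside, world axes, zero at the start; "wrist_torque": the same for the moment, N m; "finger_gap": finger opening in m.
Only numpy, scipy, OpenCV 4.12 (cv2) and the standard library are available. Lean on these libraries where they do the work, as an engineer would, in place of code of your own. Each camera call takes 0.05 s, during which the arm holds its last target. There are 200 camera calls.

## Working session

There is one attempt and no reset: what is moved stays moved. The work goes in short steps, Python scripts to look and compute and a tool call to move; the robot and the scene stay as the last step left them, time stands still between calls to the robot, and variables do not carry over. Pictures are saved under pics/ and viewed, about 8 in all and at most 12, crops included, and the job is handed in when it is done.

Besides the shell and the picture viewer there is one more tool, called after "Request:" by a JSON object that holds its "api" and its "payload". play_rows: Moves the arm, as the interface text tells. Its arguments: {"type":"object","properties":{"commands":{"type":"array"},"force":{"type":"number"}},"required":["commands"]}

```bash
mkdir -p pics
python3 - <<'E'
from plant import bot
import cv2
for n in("scene","top"):
    cv2.imwrite(f"pics/{n}0.png",bot.capture(n)[:,:,::-1]); print(n,bot.camera_info(n))
s=bot.observe();print(s,bot.nose_length)
E
```

```text
scene {'fov_y': 47.58634438461614, 'cx': 318.82293111599006, 'cy': 200.47241430772544, 'R': array([[ 0.06512979,  0.99783283, -0.00936729],
       [ 0.61784402, -0.04769536, -0.7848528 ],
       [-0.78359867,  0.04532978, -0.61961144]]), 't': array([-0.02530831, -0.22469502,  1.7743649 ])}
top {'fov_y': 54.772084366777115, 'cx': 317.51561042202366, 'cy': 193.68018231721973, 'R': array([[-0.02482524, -0.9995286 ,  0.01806318],
       [-0.98941409,  0.02198172, -0.14344534],
       [ 0.14298066, -0.02143303, -0.98949338]]), 't': array([0.0069747 , 0.55822338, 1.3964692 ])}
{'time_s': 0.1, 'joint_pos': array([ 5.39663362e+01,  9.11070128e+00,  9.15625212e+01, -1.96749287e-03,
        7.94224902e+01, -1.20395569e+01]), 'joint_vel': array([ 0.00573326, -0.04480982, -0.30021766,  0.03704301, -0.01841166,
       -0.03712188]), 'joint_efforts': array([ 4.81067109e-04, -3.86507034e+01, -3.22958457e+01,  7.03712669e-02,
        3.40085523e-02, -5.46756257e-05]), 'position': array([0.23354492, 0.52485358, 0.22472236]), 'eef_rot': array([-9.00940106e+01,  1.80734762e-02, -2.39937589e+01]), 'force': array([ 0.66274447, -0.18449281,  0.00802298]), 'wrist_torque': array([0.00809297, 0.0246727 , 0.01312062]), 'finger_gap': 0.09193038052226515} 0.011
```

View pics/top0.png

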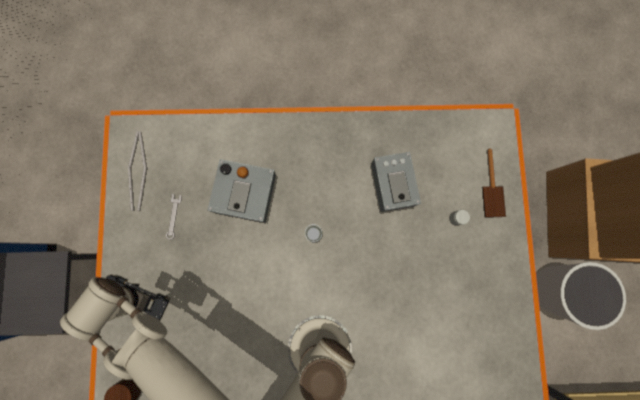

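View pics/scene0.png

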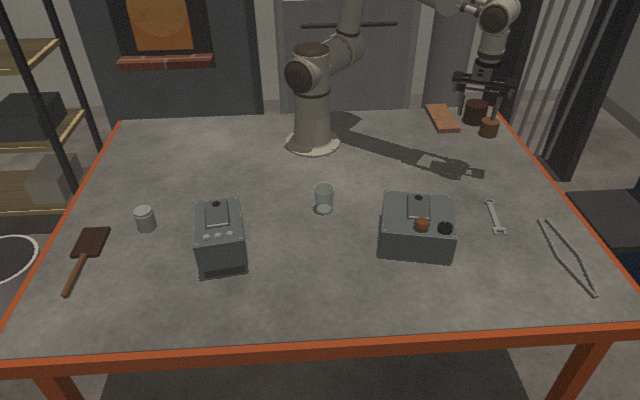

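The wide box is on the left: in the top view its pad is near (236,206), and in the scene view near (419,198). I'll zoom in on both.

Run:
```python
import cv2,numpy as np
a=cv2.imread("pics/top0.png")[150:230,200:285]; b=cv2.imread("pics/scene0.png")[185:265,372:457]
cv2.imwrite("pics/crop.png",np.hstack([cv2.resize(x,None,fx=4.7,fy=4.7,interpolation=cv2.INTER_CUBIC) for x in(a,b)]))
```

```text
(no output)
```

View pics/crop.png

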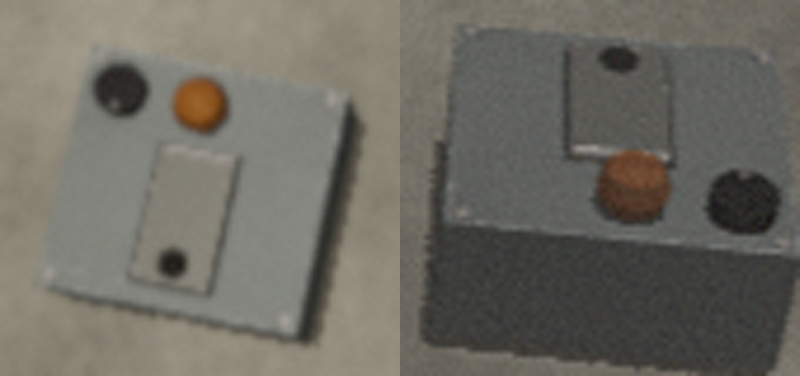

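```bash
cat > h.py <<'E'
from plant import bot
import numpy as np
from scipy.optimize import least_squares
def proj(n,X):
    c=bot.camera_info(n); q=np.atleast_2d(X)@c["R"].T+c["t"]; f=200/np.tan(np.radians(c["fov_y"]/2))
    return f*q[:,:2]/q[:,2:]+[c["cx"],c["cy"]]
def tri(obs): # {cam:(u,v)}
    r=least_squares(lambda X:np.concatenate([proj(n,X)[0]-p for n,p in obs.items()]),[.5,.2,.1]); return r.x,r.fun
E
python3 - <<'E'
from h import *
T=lambda a:np.array(a)/4.7+[200,150]-.4
S=lambda a:(np.array(a)-[400,0])/4.7+[372,185]-.4
for k,a,b in [("pad",(172,263),(618,58)),("f-",(302,338),(457,28)),("f+",(40,283),(780,45)),("b-",(352,97),(440,225))]:
    x,r=tri({"top":T(a),"scene":S(b)}); print(k,x.round(4),r.round(1))
loc=np.array([[-.06,0,.1005],[-.095,-.1,.09],[-.095,.1,.09],[.095,-.1,.09],[.095,.1,.09]])
ot=T([(172,263),(302,338),(40,283),(352,97),(93,45)]); os=S([(618,58),(457,28),(780,45),(440,225)])
def pose(p):
    c,s=np.cos(p[3]),np.sin(p[3]); return loc@np.array([[c,-s,0],[s,c,0],[0,0,1]]).T+p[:3]
f=lambda p:np.r_[(proj("top",pose(p))-ot).ravel(),(proj("scene",pose(p)[:4])-os).ravel()]
r=least_squares(f,[.5,.2,.02,-.2]);print(r.x,np.degrees(r.x[3]),r.fun.round(1));print(pose(r.x))
# top-only with z from 0.0.. check
print(tri({"top":(314,233.5),"scene":(323.5,198)}))
E
```

```text
pad [0.5121 0.2813 0.1128] [-0. -0. -0.  0.]
f- [0.4555 0.1899 0.0985] [-0.9 -0.1 -0.8  0.1]
f+ [0.5009 0.3842 0.1077] [-1.2 -0.3 -1.   0.1]
b- [0.6387 0.149  0.0977] [-0.4 -0.  -0.3  0. ]
[ 0.56968323  0.26739384  0.01126724 -0.21890984] -12.542609663646243 [ 0.3  0.3 -1.2 -0.1 -1.1  0.6 -0.5 -0.8  0.  -0.5 -0.4  0.1 -0.6 -0.7
 -1.1  1.4 -0.  -0.5]
[[0.51111514 0.28042378 0.11176724]
 [0.45523386 0.19041109 0.10126724]
 [0.49866698 0.38563805 0.10126724]
 [0.64069947 0.14914963 0.10126724]
 [0.68413259 0.34437658 0.10126724]]
(array([0.41095228, 0.0123091 , 0.04636342]), array([-0.51008947, -0.02581221, -0.43933694, -0.00114925]))
```

Request:
{"api": "play_rows", "payload": {"commands": [[1, 3.5, 0, -1.1, 0, 0, 0], [1, 3.5, 0, -1.1, 0, 0, 0], [1, 3.5, 0, -1.1, 0, 0, 0], [1, 3.5, 0, -1.1, 0, 0, 0], [1, 3.5, 0, -1.1, 0, 0, 0], [1, 3.5, 0, -1.1, 0, 0, 0], [1, 3.5, 0, -1.1, 0, 0, 0], [1, 3.5, 0, -1.1, 0, 0, 0], [1, 0, 0, 0, 0, -0.1, 0], [1, 0, 0, 0, 0, -0.1, 0]], "force": 10}}

```text
time_s: 1.35
position: [0.458, 0.3224, 0.2191]
eef_rot: [-90.5, 0.4, -12.2]
force: [0.3, 0.3, -0.3]
finger_gap: 0.0005
```

Request:
{"api": "play_rows", "payload": {"commands": [[1, 3, 0, -1.4, 0, 0, 0], [1, 2.6, 0, -1.3, 0, 0, 0], [1, 1.0, 1.5, -0.5, 0, 0, 0], [1, 0, 2.0, 0, 0, 0, 0], [1, 0, 1.5, 0, 0, 0, 0], [1, 0, 0, 0, 0, 0, 0]]}}

```text
time_s: 2.1
position: [0.5134, 0.2758, 0.162]
eef_rot: [-90.6, 0.8, -12.1]
force: [0.4, -0.5, 0.1]
finger_gap: 0.0007
```

Run:
```python
from h import *
import cv2
s=bot.observe();p=s["position"];print(p,s["eef_rot"],s["force"])
ims=[]
for n in("top","scene"):
    i=bot.capture(n)[:,:,::-1]; u,v=proj(n,p-[0,0,.011])[0]; print(n,u,v,proj(n,[.512,.281,.112]))
    u,v=int(u),int(v); i=i[v-42:v+42,u-42:u+42]; ims.append(cv2.resize(i,None,fx=4.7,fy=4.7,interpolation=cv2.INTER_CUBIC))
cv2.imwrite("pics/c2.png",np.hstack(ims))
```

```text
[0.51341271 0.27577516 0.16199579] [-90.62456805   0.82615925 -12.06807712] [ 0.4128074  -0.46044764  0.14926804]
top 235.66820355437895 203.85586716553638 [[236.30233346 205.59600219]]
scene 417.8694239790932 186.71705399508875 [[417.84098634 197.14236765]]
```

View pics/c2.png

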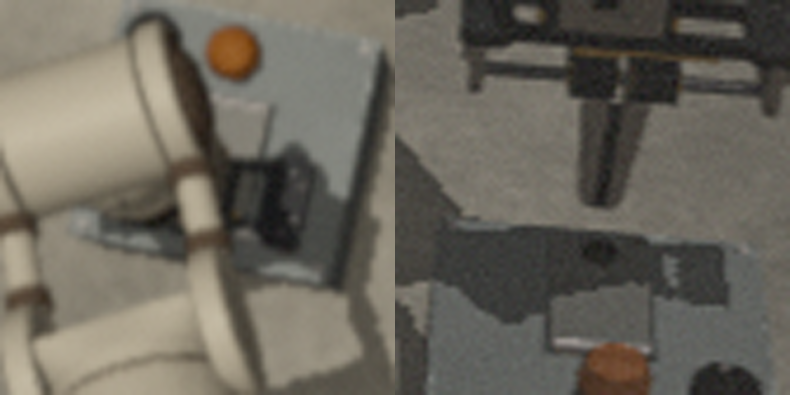

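Request:
{"api": "play_rows", "payload": {"commands": [[1, 0, 1.2, 0.3, 0, 0, 0], [1, 0, 1.2, 0.1, 0, 0, 0], [1, 0, 0.6, 0, 0, 0, 0], [1, 0, 0.2, 0, 0, 0, 0]]}}

```text
time_s: 2.7
position: [0.5157, 0.2809, 0.1312]
eef_rot: [-90.5, 0.5, -12.0]
force: [-0.3, 1.3, 0.3]
finger_gap: 0.0003
```

Request:
{"api": "play_rows", "payload": {"commands": [[1, -0.3, 0.4, -0.1, 0, 0, 0], [1, 0, 0.3, 0, 0, 0, 0], [1, 0, 0.15, 0, 0, 0, 0]]}}

```text
time_s: 3.08
position: [0.5126, 0.2804, 0.1226]
eef_rot: [-90.4, 0.5, -12.0]
force: [0.1, 0.5, -0.3]
finger_gap: 0.0005
```

Request:
{"api": "play_rows", "payload": {"commands": [[1, 0, 0.2, 0, 0, 0, 0], [1, 0, 0.2, 0, 0, 0, 0]]}}

```text
time_s: 3.32
position: [0.5123, 0.2806, 0.1191]
eef_rot: [-90.4, 0.5, -12.0]
force: [-2.6, -0.1, 2.7]
finger_gap: 0.0005
```

Request:
{"api": "play_rows", "payload": {"commands": [[1, 0, 0.2, 0, 0, 0, 0], [1, 0, 0.2, 0, 0, 0, 0]]}}

```text
time_s: 3.58
position: [0.5121, 0.2806, 0.1153]
eef_rot: [-90.4, 0.5, -12.0]
force: [-2.7, 0.5, 3.2]
finger_gap: 0.0005
```

Request:
{"api": "play_rows", "payload": {"commands": [[1, 0, 0.2, 0, 0, 0, 0]]}}

```text
time_s: 3.7
position: [0.5122, 0.2807, 0.1142]
eef_rot: [-90.4, 0.5, -12.0]
force: [-6.5, -1.7, 14.8]
finger_gap: 0.0004
```

The force jumped to 14.8 N, so the hatch is at its stop. I'll back off quickly, up and towards the robot.

Request:
{"api": "play_rows", "payload": {"commands": [[1, -0.5, -5, 0, 0, 0, 0], [1, -2, -5, 0, 0, 0, 0], [1, -3, -5, 0, 0, 0, 0], [1, -4, -3, 0, 0, 0, 0], [1, -4, 0, 0, 0, 0, 0], [1, -3, 0, 0, 0, 0, 0], [1, 0, 0, 0, 0, 0, 0], [1, 0, 0, 0, 0, 0, 0]]}}

```text
time_s: 4.7
position: [0.3523, 0.3171, 0.3001]
eef_rot: [-90.1, 0.1, -12.1]
force: [0.2, -0.1, -0.7]
finger_gap: 0.0006
```

Run:
```python
from h import *
import cv2
s=bot.observe();print(s["time_s"],s["position"],s["force"])
i=bot.capture("scene")[:,:,::-1]
cv2.imwrite("pics/s3.png",cv2.resize(i[140:280,100:520],None,fx=1.9,fy=1.9,interpolation=cv2.INTER_CUBIC))
```

```text
4.7 [0.35234585 0.31705575 0.30012236] [ 0.20730214 -0.06008076 -0.73555855]
```

View pics/s3.png

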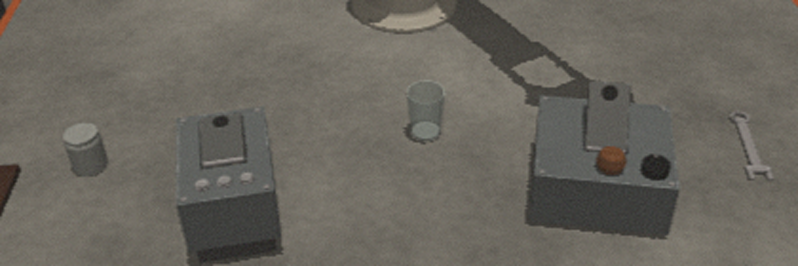

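The wide hatch is up: its pad now shows at crop (610,92), raised above the box's front edge. The narrow hatch is still shut, and the loose items look undisturbed. I'll stay clear for two seconds and then check again.

Request:
{"api": "play_rows", "payload": {"commands": [[1, 0, 0, 0, 0, 0, 0], [1, 0, 0, 0, 0, 0, 0], [1, 0, 0, 0, 0, 0, 0], [1, 0, 0, 0, 0, 0, 0], [1, 0, 0, 0, 0, 0, 0], [1, 0, 0, 0, 0, 0, 0], [1, 0, 0, 0, 0, 0, 0], [1, 0, 0, 0, 0, 0, 0], [1, 0, 0, 0, 0, 0, 0], [1, 0, 0, 0, 0, 0, 0]]}}

```text
time_s: 6.0
position: [0.3543, 0.3163, 0.2991]
eef_rot: [-90.2, 0.2, -12.3]
force: [-0.1, 0.2, 0.3]
finger_gap: 0.0007
```

Request:
{"api": "play_rows", "payload": {"commands": [[1, 0, 0, 0, 0, 0, 0], [1, 0, 0, 0, 0, 0, 0], [1, 0, 0, 0, 0, 0, 0], [1, 0, 0, 0, 0, 0, 0], [1, 0, 0, 0, 0, 0, 0], [1, 0, 0, 0, 0, 0, 0], [1, 0, 0, 0, 0, 0, 0], [1, 0, 0, 0, 0, 0, 0], [1, 0, 0, 0, 0, 0, 0], [1, 0, 0, 0, 0, 0, 0]]}}

```text
time_s: 7.25
position: [0.3542, 0.3163, 0.2991]
eef_rot: [-90.2, 0.2, -12.3]
force: [-0.4, 0.1, -0.1]
finger_gap: 0.0005
```

Run:
```python
from h import *
import cv2
s=bot.observe();print(s["time_s"],s["position"],s["force"])
i=bot.capture("scene")[:,:,::-1]
b=cv2.imread("pics/scene0.png")
i=np.vstack([i[170:280,100:520],b[170:280,100:520]])
cv2.imwrite("pics/s4.png",cv2.resize(i,None,fx=1.9,fy=1.9,interpolation=cv2.INTER_CUBIC))
# expected pad pixel for open angles
c,s_=np.cos(-.219),np.sin(-.219)
for a in(0,.4,.5,.6,.65):
    r=np.array([-.085*np.cos(a)-.0105*-np.sin(a)*-1*-1,0,0]); x=.025-.085*np.cos(a)+.0105*np.sin(a); z=.09+.085*np.sin(a)+.0105*np.cos(a)
    u=proj("scene",[.5697+c*x,.2674+s_*x,.0113+z])[0]; print(a,(u-[100,170])*1.9)
```

```text
7.25 [0.35424521 0.31626562 0.29914255] [-0.37594246  0.1426138  -0.07127742]
0 [603.38237926  51.34412273]
0.4 [606.20242464  38.69317913]
0.5 [606.87596836  36.68878635]
0.6 [607.5236177   35.20896598]
0.65 [607.83562044  34.67360573]
```

View pics/s4.png

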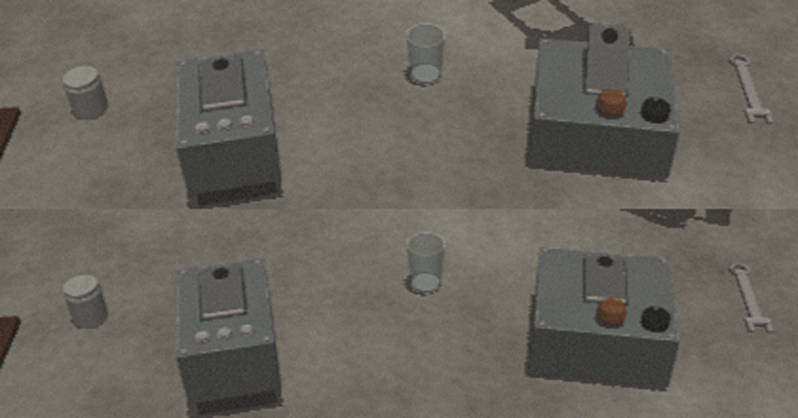

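The pad shows at crop (609,35). That matches a hatch angle of about 0.6 rad, where 0 rad would put it at row 51. Everything else is where it was in the first picture, shown below it.

```bash
python3 -c "
from plant import bot
print(bot.sign_off())"
```

```text
the job is handed in; nothing more can be done
None
```

I pressed the wider box's thumb pad once with the closed fingertips, and its hatch sprang up and stayed open. I handed the job in at about 7.3 s; the sign-off gives no verdict.

- **Press:** it took about 3 N along the way. At the stop, some 7.5 mm in, the upward force rose to 14.8 N, well under the 40 N limit. I then backed off up and towards the robot.
- **Hatch open:** I kept clear for over 2 s. In the last picture the pad sits where a hatch angle of roughly 0.6 rad would put it. I read that from the picture, and at this angle one pixel is a large step, so it is approximate.
- **Everything else:** the narrower hatch is shut, and the tumbler, paperweight, wrench and tin look unmoved against the first picture. The force on the tool was about zero.

None of the checks failed or disagreed. The latch position could not be read directly.

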